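Push the used specimen jar through the waste bin's spring flap

TASK

The specimen in the amber jar with the orange cap is finished with: pick that jar up and push it down through the white spring flap in the lid of the yellow waste bin, let it go inside and draw the gripper out, so that the flap swings fully shut behind it. Leave the blue-capped jar standing where it is.

Things in the scene. Friction and masses are not known exactly. Their poses are not given: they have to be found in the camera images.
- jar_orange: The used jar: a plain upright round jar of amber glass with a paper band and an ORANGE cap, 34 mm diameter all the way up, 70 mm tall (cap the top 22 mm), about 50 g. Origin at the centre of its underside, z up along the jar. Stands loose on the work surface.
- jar_blue: Same kind of jar, 34 mm diameter and 70 mm tall, with a BLUE cap. Origin at the centre of its underside. Still needed: not to be moved or tipped.
- port (a point): Centre of the port in the fixed yellow bin's red lid, level with the lid's flat top, 160 mm above the work surface; z up. Bin 156 mm along this x, 196 along y, yaw up to 23 degrees; lid 6 mm, inside about 155 mm deep below the lid's top. Port 66 mm along x, 130 along y: room for an opened gripper closing along y. The white flap fills it, hinged on the long +x edge (two steel hinge barrels).
- flap (a joint): Angle of the white spring flap (62 x 126 x 4 mm, flush with the lid), rad: 0 shut, 1.5 hanging open. It swings only down into the bin, free edge at -x; a spring returns it. Its swing is damped: it shuts in about a second. It yields at 1 N at its middle; a jar pressed through takes 2 to 6 N and does not sink through by its weight. With its foot 70 mm below the lid's top a jar is past the flap's edge and falls in when let go.

How it is judged:
On the way:
1. the gripper pushes the orange-capped jar down through the flap (gripper on the jar, flap swung open past 0.5 rad, the jar's foot at least 20 mm below the lid) (value of joint flap above 0.5 rad and contact force between the fingers and jar_orange above 0.3 N and z of jar_orange in the frame of port below -0.02 m and horizontal distance between jar_orange and port below 0.07 m), for 0.05 s.
At the end, for the whole second after the job is handed in: The orange-capped jar lies or stands anywhere inside the bin (the centre of its underside within the bin's walls and at least 60 mm below the lid's top) and the flap is shut to within 0.1 rad (x of jar_orange in the frame of port between -0.0735 and 0.0735 m and y of jar_orange in the frame of port between -0.0935 and 0.0935 m and z of jar_orange in the frame of port below -0.06 m and value of joint flap below 0.1 rad); the robot touches nothing.
It fails at once if the blue-capped jar is moved more than 25 mm or tipped by more than 0.4 rad (distance of jar_blue from where it was at the start of the episode above 0.025 m or angle between jar_blue's own z axis and vertical above 0.4 rad).
It also fails if it takes over 38 s, if anything falls off the work surface, if the arm or the gripper's body presses on something with over 40 N, if the wrist force passes 120 N, or if a joint passes its speed limit or range.

ROBOT

A 7-joint arm with a two-finger parallel gripper is mounted at the origin on the work surface. World frame = base frame: x ahead of the robot, y to its left, z up, the work surface at z = 0. Lengths are in m, angles in rad, forces in N, time in s.
With the tool pointing down it reaches from about 0.4 to 0.85 m from the base axis. Payload 10.4 kg.
Tool frame: the origin (TCP) lies on the front face of the gripper's body, between the roots of the fingers; the fingertips stand 70 mm ahead of it and the grasp point (between the pads) lies 51 mm ahead of it; z points along the fingers, y is the line along which they close (so a half turn about z gives the same grasp; the last joint's range is limited). The gripper opens to 87 mm and grips with 3 to 60 N. Pads are 19 mm wide; open, the fingers measure 117 mm over their backs; the gripper's body (75 mm by 190 mm) begins 51 mm behind the grasp point.
Start: joints at [-1.295, 0.332, -0.065, 1.46, 0.022, 1.35, -0.088], TCP at [0.184, 0.597, 0.292] pointing down, gripper open.
Joint ranges: [-2.6, 2.6], [-0.5, 2.12], [-1.47, 1.34], [0.16, 2.42], [-1.27, 4.41], [0.06, 2.06], [-2.6, 2.6]. Speed limits (rad/s): [2.22, 2.22, 2.79, 2.79, 3.14, 3.14, 3.14].

INTERFACE

Orientations are given as a unit quaternion [x, y, z, w].
In Python, from plant import bot, cams gives the robot as it stands. The module is installed in compiled form; this text tells all that it offers.
- The arm moves only by the shell command python3 -m handwheel 'ROWS' [FORCE]. ROWS is JSON, a list of rows, each a list of 5 numbers: the shift along the tool's x, y, z in mm, then the turn about the tool's z in rad, then the gripper's target within -1 to 1 (fully open at 1, half-way at 0, shut at -1). In form: [[tx, ty, tz, spin, claw], ...]. A call has 1 to 10 rows; each row shifts and turns the commanded pose from where the row before left it, along the tool's axes as they then stand; what a row does not reach is not made up. A row lasts 1/12 s, in which the tool goes at most 41.7 mm and 7.16 degrees, less where a joint would pass 70% of its speed; a pose out of reach is approached as far as the arm can. A call is refused whole if a number of a shift passes 41.7 or a number of a turn 0.125, either way. A call with a gripper value outside its range is refused whole. The fingers move at their own pace and stop on an object; FORCE is the grip in N (left out, the last holds). Time passes only in rows, so rows that do not move let the fingers close. It gives the time, the measured TCP pose, the force, the opening and the grip force at its end, in the units of the state.
- bot.get_state(): the state, without advancing time (a new reading comes with each control period).
- cams.read_camera(name): name is "scene" or "top" or "wrist"; returns a dict with "pixels" (384x512x3 uint8, red, green, blue), "fov_y" (degrees; the focal length in pixels is half the picture's height over the tangent of half this angle, whatever the lens; pixels are square), "cx", "cy" (the principal point, pixels), "rvec" (rotation vector, rad) and "tvec" (3), from world to camera coordinates, as OpenCV has them. Camera axes: x right, y down, z forward; pixel columns grow to the right and rows downward; lengths in m; the calibration is good to about 2 mm. A picture is of the moment at which its call begins. There is no depth.
- bot.sign_off(): hands the job in; it is judged then, once.
The state is a dict: "time_s": time; "joint_positions": joint angles; "joint_velocities": joint speeds; "joint_torque": joint torques, N m; "tool_pos": TCP position; "tcp_rot": TCP orientation; "ft_force": force on the tool from outside, world axes, zero at the start; "moment": the same for the moment, N m; "gripper_width": finger opening in m; "finger_force": force on a finger pad.
Only numpy, scipy, OpenCV 4.12 (cv2) and the standard library are available. Lean on these libraries where they do the work, as an engineer would, in place of code of your own. Each camera call takes 0.05 s, during which the arm holds its last target. There are 200 camera calls.

## Working session

There is one attempt and no reset: what is moved stays moved. The work goes in short steps, Python scripts to look and compute and a shell command to move; the robot and the scene stay as the last step left them, time stands still between calls to the robot, and variables do not carry over. Pictures are saved under pics/ and viewed, at most 10 in all, crops included, and the job is handed in when it is done.

```bash
mkdir -p pics
python3 - <<'E'
from plant import bot,cams
import cv2,numpy as np
ims=[]
for n in("scene","top"):
    c=cams.read_camera(n);np.savez(n+".npz",**c)
    ims.append(c["pixels"]);print(n,c["fov_y"],c["cx"],c["cy"],c["rvec"],c["tvec"])
    cv2.imwrite(f"pics/{n}.png",c["pixels"][:,:,::-1])
s=bot.get_state();print(s)
E
```

```text
scene 49.91254748524453 258.97799762184064 197.7407589368337 [ 2.18764055  0.72250215 -0.31767049] [-0.45977151 -0.10838533  1.29991365]
top 48.77033024537105 270.68069976220687 198.09295309958978 [ 2.14126848 -2.14717119  0.13531027] [0.02637707 0.53692614 0.99505751]
{'time_s': 0.1, 'joint_positions': array([-1.2946401 ,  0.33280291, -0.06469673,  1.46083273,  0.0216193 ,
        1.3498736 , -0.08847872]), 'joint_velocities': array([-2.26686991e-04, -7.51560088e-04,  2.98623497e-04, -2.53755591e-03,
        4.10106649e-04, -1.45708467e-03, -8.53699481e-05]), 'joint_torque': array([ 1.07727756e-03, -6.24548793e+01,  2.43297539e-02, -3.90713525e+01,
       -6.13326835e-02,  3.66419891e-02,  9.85507450e-05]), 'tool_pos': array([0.18389166, 0.59708234, 0.29154878]), 'tcp_rot': array([ 1.48802837e-01,  9.88866696e-01, -6.07845601e-04, -5.45055501e-05]), 'ft_force': array([-0.81493721,  0.18083711,  0.07157982]), 'moment': array([-0.02340383, -0.01910737, -0.01812604]), 'finger_force': 0.0, 'gripper_width': 0.08720836560861688}
```

View pics/top.png

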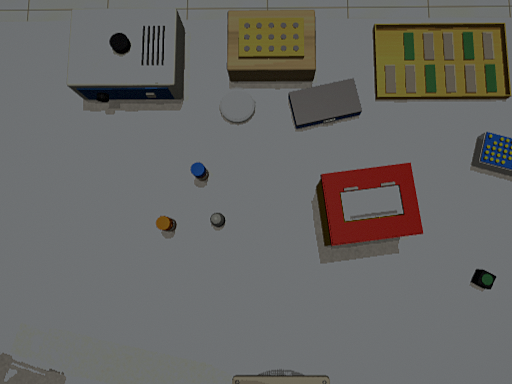

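View pics/scene.png

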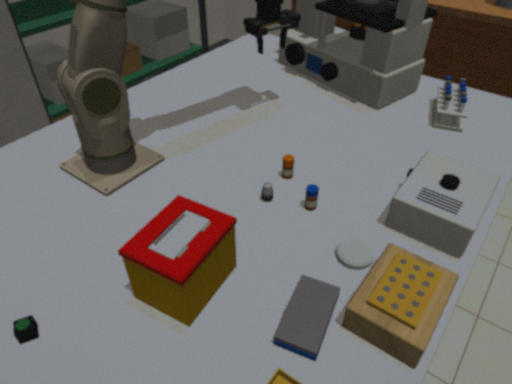

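The top view shows the orange cap at about (164,223), the blue cap at (199,170), a small grey object at (217,219) and the bin's red lid centred on (371,204). The two hinge barrels are on the lid's upper (far, +x) edge, and the scene view agrees with all of this.

```bash
cat > h.py <<'E'
import numpy as np,cv2
def ray(c,uv):
    f=192/np.tan(np.radians(float(c["fov_y"]))/2);R=cv2.Rodrigues(np.array(c["rvec"]))[0]
    d=R.T@np.array([(uv[0]-c["cx"])/f,(uv[1]-c["cy"])/f,1]);return -R.T@np.array(c["tvec"]),d
def onz(c,uv,z):
    o,d=ray(c,uv);return o+d*(z-o[2])/d[2]
def tri(rs):
    A=0;b=0
    for o,d in rs:
        d=d/np.linalg.norm(d);P=np.eye(3)-np.outer(d,d);A=A+P;b=b+P@o
    return np.linalg.solve(A,b)
def blobs(c,lo,hi,amin=30):
    h=cv2.cvtColor(c["pixels"],cv2.COLOR_RGB2HSV);m=cv2.inRange(h,lo,hi)
    k,_=cv2.findContours(m,cv2.RETR_EXTERNAL,cv2.CHAIN_APPROX_NONE)
    return sorted([x for x in k if cv2.contourArea(x)>amin],key=cv2.contourArea)[::-1]
E
python3 - <<'E'
from h import *
np.set_printoptions(precision=4,suppress=True)
C={n:dict(np.load(n+".npz")) for n in("top","scene")}
for nm,lo,hi in(("or",(8,180,90),(20,255,255)),("bl",(105,150,60),(125,255,255))):
    rs=[]
    for n,c in C.items():
        for k in blobs(c,lo,hi)[:4]:
            m=cv2.moments(k);uv=(m["m10"]/m["m00"],m["m01"]/m["m00"])
            print(nm,n,cv2.contourArea(k),np.array(uv),cv2.boundingRect(k),onz(c,uv,.062))
for n,c in C.items():
    k=max(blobs(c,(0,180,120),(5,255,255)),key=cv2.contourArea)
    a=cv2.approxPolyDP(cv2.convexHull(k),8,True)[:,0]
    P=np.array([onz(c,p,.16) for p in a]);print("lid",n,a.tolist(),"\n",P,P.mean(0))
    print([np.linalg.norm(P[i]-P[i-1]) for i in range(len(P))],[np.degrees(np.arctan2(*(P[i]-P[i-1])[1::-1])) for i in range(len(P))])
    msk=np.zeros((384,512),np.uint8);cv2.fillPoly(msk,[cv2.convexHull(k)],255)
    msk=cv2.erode(msk,np.ones((9,9)))
    h=cv2.cvtColor(c["pixels"],cv2.COLOR_RGB2HSV)
    w=cv2.inRange(h,(0,0,110),(180,60,255))&msk
    q=max(cv2.findContours(w,0,2)[0],key=cv2.contourArea);r=cv2.boxPoints(cv2.minAreaRect(q))
    P=np.array([onz(c,p,.16) for p in r]);print("flap",r.tolist(),P,P.mean(0))
c=C["top"];print("grey",onz(c,(217,219),.03))
E
```

```text
or top 119.0 [162.7507 222.6092] (157, 216, 13, 14) [0.4759 0.2802 0.062 ]
or scene 50.0 [288.3333 159.5167] (284, 156, 9, 10) [0.4747 0.2758 0.062 ]
bl top 743.0 [496.3428 150.5022] (481, 132, 31, 37) [ 0.6469 -0.5173  0.062 ]
bl top 119.0 [197.1443 168.8557] (191, 163, 13, 13) [0.6052 0.2015 0.062 ]
bl scene 99.0 [294.3636 349.5017] (275, 341, 40, 18) [ 0.814 -0.222  0.062]
bl scene 78.0 [312.2927 190.1004] (308, 185, 10, 12) [0.6039 0.1964 0.062 ]Traceback (most recent call last):
  File "<stdin>", line 11, in <module>
ValueError: max() iterable argument is empty
```

Run:
```python
from h import *
np.set_printoptions(precision=4,suppress=True)
C={n:dict(np.load(n+".npz")) for n in("top","scene")}
c=C["top"];print(c["pixels"][235,370],c["pixels"][203,360],C["scene"]["pixels"][240,180])
for n,c in C.items():
    p=c["pixels"].astype(int)
    m=((p[...,0]>60)&(p[...,0]>3*p[...,1])&(p[...,0]>3*p[...,2])).astype(np.uint8)*255
    k=max(cv2.findContours(m,0,1)[0],key=cv2.contourArea);h=cv2.convexHull(k)
    a=cv2.approxPolyDP(h,6,True)[:,0]
    P=np.array([onz(c,q,.16) for q in a]);print("lid",n,a.tolist(),"\n",P,P.mean(0))
    r=cv2.minAreaRect(np.array([onz(c,q,.16)[:2]*1000 for q in h[:,0]],np.float32));print("rect",r)
    msk=np.zeros((384,512),np.uint8);cv2.fillPoly(msk,[h],255);msk=cv2.erode(msk,np.ones((9,9)))
    w=((p.max(2)-p.min(2)<40)&(p.min(2)>70)).astype(np.uint8)*255&msk
    q=max(cv2.findContours(w,0,1)[0],key=cv2.contourArea)
    print("flap rect",cv2.minAreaRect(np.array([onz(c,u,.16)[:2]*1000 for u in q[:,0]],np.float32)))
print("grey",onz(C["top"],(217,219),.03))
```

```text
[111  28  22] [112 114 117] [139 141 148]
lid top [[410, 163], [422, 232], [331, 244], [321, 175]] 
 [[ 0.5954 -0.2778  0.16  ]
 [ 0.4465 -0.296   0.16  ]
 [ 0.4217 -0.1036  0.16  ]
 [ 0.5699 -0.0853  0.16  ]] [ 0.5084 -0.1907  0.16  ]
rect ((507.94976806640625, -190.7236328125), (153.78904724121094, 194.9462432861328), 7.290820598602295)
flap rect ((509.5127258300781, -191.32510375976562), (62.76302719116211, 125.20610046386719), 7.271576404571533)
lid scene [[177, 197], [234, 218], [181, 284], [119, 251]] 
 [[ 0.4239 -0.1171  0.16  ]
 [ 0.5705 -0.0932  0.16  ]
 [ 0.6028 -0.2868  0.16  ]
 [ 0.4488 -0.302   0.16  ]] [ 0.5115 -0.1998  0.16  ]
rect ((513.9744262695312, -200.0171356201172), (159.15321350097656, 199.0247039794922), 7.556870937347412)
flap rect ((511.7039794921875, -194.70260620117188), (70.60635375976562, 128.2347412109375), 7.206063270568848)
grey [0.4869 0.1562 0.03  ]
```

```bash
python3 -m handwheel '[[0,0,15,-0.1065,1],[0,0,15,-0.1065,1],[0,0,15,-0.1065,1],[0,0,15,-0.1065,1],[-20,-29,0,0,1],[-20,-29,0,0,1],[-20,-29,0,0,1],[-20,-29,0,0,1],[-20,-29,0,0,1],[-20,-29,0,0,1]]'; python3 -m handwheel '[[-20,-29,0,0,1],[-20,-29,0,0,1],[-20,-29,0,0,1],[-20,-29,0,0,1],[-20,-29,0,0,1],[-20,-29,0,0,1],[0,0,0,0,1],[0,0,0,0,1]]'
cat > d.py <<'E'
# shift in tool axes (mm) from the measured TCP to a target, and spin to bring tool y to 97.3 deg
import sys,numpy as np
from scipy.spatial.transform import Rotation as R
from plant import bot
s=bot.get_state();M=R.from_quat(s["tcp_rot"]).as_matrix()
t=np.array([float(a) for a in sys.argv[1:4]])
yaw=np.arctan2(M[1,1],M[0,1])
print("t",s["time_s"],"shift mm",(M.T@(t-s["tool_pos"])*1000).round(1),"spin",(yaw-np.radians(97.3)).round(3),"z axis",M[:,2].round(3),"q7",s["joint_positions"].round(2),s["ft_force"].round(1),s["gripper_width"],s["finger_force"])
E
python3 d.py 0.475 0.278 0.106
python3 - <<'E'
from plant import cams
import cv2
c=cams.read_camera("wrist");cv2.imwrite("pics/w1.png",c["pixels"][:,:,::-1])
import numpy as np;np.savez("w1.npz",**c)
E
```

```text
time_s: 0.93
tool_pos: [0.3259, 0.4383, 0.232]
tcp_rot: [-0.064, 0.998, -0.0, -0.0]
ft_force: [0.2, -0.2, 0.2]
gripper_width: 0.0872
finger_force: 0.0
time_s: 1.6
tool_pos: [0.4674, 0.2805, 0.2319]
tcp_rot: [-0.061, 0.998, -0.0, -0.0]
ft_force: [-0.5, -0.2, -0.0]
gripper_width: 0.0869
finger_force: 0.0
t 1.6 shift mm [ -7.3  -3.4 125.9] spin -0.005 z axis [-0.    -0.001 -1.   ] q7 [-0.74  0.2   0.13  1.76 -0.03  1.19  1.09] [-0.5 -0.2 -0. ] 0.08689009801575892 0.0
```

View pics/w1.png

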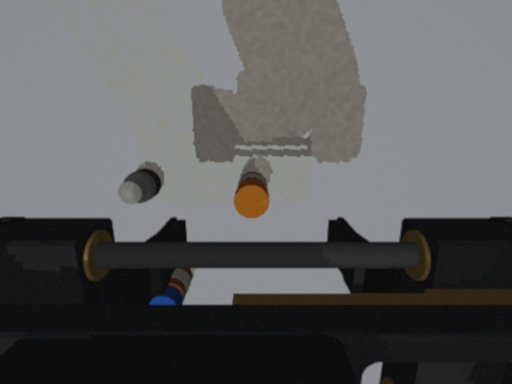

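The wrist view shows the orange cap at (252,199), roughly midway between the fingers. The blue jar at (165,303) and the grey object at (138,185) are both clear.

Run:
```python
from h import *
c=dict(np.load("w1.npz"))
k=blobs(c,(5,150,80),(22,255,255))
for q in k[:2]:
    u,r=cv2.minEnclosingCircle(q);print(u,r,onz(c,u,.07))
```

```text
(251.2461395263672, 200.09046936035156) 17.27606201171875 [0.47217517 0.27541519 0.07      ]
```

```bash
python3 -m handwheel '[[-5,-4,20,0,1],[0,0,20,0,1],[0,0,20,0,1],[0,0,20,0,1],[0,0,20,0,1],[0,0,14,0,1],[0,0,11,0,1],[0,0,0,0,1]]' 15; python3 -m handwheel '[[0,0,0,0,-1],[0,0,0,0,-1],[0,0,0,0,-1],[0,0,0,0,-1],[0,0,0,0,-1],[0,0,0,0,-1],[0,0,0,0,-1],[0,0,0,0,-1]]'; python3 -m handwheel '[[0,0,-25,0,-1],[0,0,-25,0,-1],[0,0,-30,0,-1],[0,0,-30,0,-1],[0,0,-30,0,-1],[0,0,-30,0,-1],[0,0,-25,0,-1],[0,0,-15,0,-1],[0,0,0,0,-1]]'; python3 d.py 0.502 -0.193 0.290
python3 - <<'E'
from plant import cams
import cv2,numpy as np
c=cams.read_camera("scene");cv2.imwrite("pics/s2.png",cv2.resize(c["pixels"][60:260,160:420,::-1],None,fx=2.5,fy=2.5))
E
```

```text
time_s: 2.32
tool_pos: [0.4698, 0.2798, 0.105]
tcp_rot: [-0.065, 0.998, -0.001, -0.002]
ft_force: [-1.3, -0.3, 0.3]
gripper_width: 0.0869
finger_force: 0.0
time_s: 2.98
tool_pos: [0.4717, 0.2793, 0.1073]
tcp_rot: [-0.064, 0.998, 0.0, 0.0]
ft_force: [0.1, -0.2, -0.3]
gripper_width: 0.0417
finger_force: 0.0
time_s: 3.73
tool_pos: [0.4726, 0.2798, 0.321]
tcp_rot: [-0.063, 0.998, 0.002, 0.002]
ft_force: [-0.7, -0.3, -0.7]
gripper_width: 0.0331
finger_force: 15.0
t 3.7333 shift mm [  30.9 -472.8   29.5] spin -0.0 z axis [ 0.004  0.004 -1.   ] q7 [-0.74  0.14  0.13  1.63 -0.02  1.36  1.1 ] [-0.7 -0.3 -0.7] 0.033086267011866795 14.993229657411575
```

View pics/s2.png

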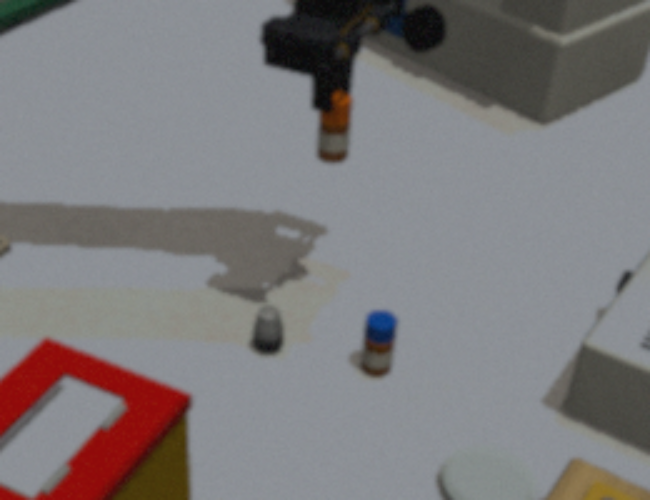

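The jar is held by its cap near (335,125) in this crop, but the lift began before the fingers had closed, so the grip is high. I'll set it down and regrip.

```bash
python3 -m handwheel '[[0,0,25,0,-1],[0,0,30,0,-1],[0,0,35,0,-1],[0,0,35,0,-1],[0,0,30,0,-1],[0,0,20,0,-1],[0,0,10,0,-1],[0,0,0,0,-1],[0,0,0,0,-1]]' ; python3 d.py 0.472 0.279 0.106; python3 -m handwheel '[[0,0,2,0,-1],[0,0,2,0,-1],[0,0,2,0,-1],[0,0,0,0,-1]]'
```

```text
time_s: 4.53
tool_pos: [0.4711, 0.2787, 0.1311]
tcp_rot: [-0.063, 0.998, -0.001, -0.001]
ft_force: [0.2, -0.3, -0.3]
gripper_width: 0.0332
finger_force: 15.0
t 4.5333 shift mm [-1.   0.2 25.1] spin -0.0 z axis [-0.002 -0.001 -1.   ] q7 [-0.72  0.31  0.12  1.85 -0.04  0.98  1.12] [ 0.2 -0.3 -0.3] 0.03317842205562762 14.986563473939896
time_s: 4.87
tool_pos: [0.4726, 0.2793, 0.1277]
tcp_rot: [-0.063, 0.998, 0.0, 0.001]
ft_force: [-1.1, -2.6, 9.1]
gripper_width: 0.0331
finger_force: 15.1
```

```bash
python3 -m handwheel '[[0,0,-1,0,1],[0,0,0,0,1],[0,0,0,0,1],[0,0,0,0,1],[0,0,8,0,1],[0,0,8,0,1],[0,0,5,0,1],[0,0,0,0,1]]' 20; python3 -m handwheel '[[0,0,0,0,-1],[0,0,0,0,-1],[0,0,0,0,-1],[0,0,0,0,-1],[0,0,0,0,-1],[0,0,0,0,-1],[0,0,0,0,-1],[0,0,0,0,-1],[0,0,0,0,-1],[0,0,0,0,-1]]';python3 -m handwheel '[[0,0,0,0,-1],[0,0,0,0,-1],[0,0,0,0,-1],[0,0,0,0,-1]]'; python3 d.py 0.502 -0.193 0.290
```

```text
time_s: 5.53
tool_pos: [0.4708, 0.2787, 0.1044]
tcp_rot: [-0.064, 0.998, -0.001, -0.001]
ft_force: [-0.4, -0.4, -0.3]
gripper_width: 0.0791
finger_force: 0.0
time_s: 6.37
tool_pos: [0.4717, 0.2792, 0.1063]
tcp_rot: [-0.064, 0.998, 0.0, 0.0]
ft_force: [0.2, -0.1, 0.1]
gripper_width: 0.0336
finger_force: 20.0
time_s: 6.7
tool_pos: [0.4717, 0.2793, 0.1063]
tcp_rot: [-0.064, 0.998, 0.0, 0.0]
ft_force: [0.2, 0.3, 0.8]
gripper_width: 0.0335
finger_force: 20.0
t 6.7 shift mm [  29.8 -472.3 -183.8] spin -0.0 z axis [ 0.  0. -1.] q7 [-0.72  0.35  0.12  1.87 -0.05  0.93  1.12] [0.2 0.3 0.8] 0.033511402140685785 19.972185173537582
```

```bash
python3 -m handwheel '[[0,0,-25,0,-1],[0,0,-30,0,-1],[0,0,-35,0,-1],[0,0,-35,0,-1],[0,0,-30,0,-1],[0,0,-25,0,-1],[0,0,-14,0,-1],[0,0,0,0,-1]]'; python3 -m handwheel '[[2,-25,0,0,-1],[2,-30,0,0,-1],[2,-30,0,0,-1],[2,-30,0,0,-1],[2,-30,0,0,-1],[2,-30,0,0,-1],[2,-30,0,0,-1],[2,-30,0,0,-1],[2,-30,0,0,-1],[2,-30,0,0,-1]]';python3 -m handwheel '[[2,-30,0,0,-1],[2,-30,0,0,-1],[2,-30,0,0,-1],[2,-30,0,0,-1],[2,-30,0,0,-1],[0,-20,0,0,-1],[0,0,0,0,-1],[0,0,0,0,-1]]'; python3 d.py 0.502 -0.193 0.290
python3 - <<'E'
from plant import cams
import cv2,numpy as np
for n in("top","scene"):
    c=cams.read_camera(n);np.savez(n+"2.npz",**c)
    y,x=(130,280) if n=="top" else (80,60)
    cv2.imwrite(f"pics/{n}3.png",cv2.resize(c["pixels"][y:y+220,x:x+220,::-1],None,fx=2.7,fy=2.7))
E
```

```text
time_s: 7.37
tool_pos: [0.4726, 0.2799, 0.3039]
tcp_rot: [-0.064, 0.998, 0.002, 0.002]
ft_force: [0.5, 0.8, 0.5]
gripper_width: 0.0336
finger_force: 20.0
time_s: 8.2
tool_pos: [0.4887, -0.0174, 0.2992]
tcp_rot: [-0.064, 0.998, 0.0, -0.001]
ft_force: [1.2, 0.1, -1.1]
gripper_width: 0.0336
finger_force: 20.0
time_s: 8.87
tool_pos: [0.5003, -0.1867, 0.2991]
tcp_rot: [-0.062, 0.998, -0.0, -0.001]
ft_force: [-1.1, 0.5, -0.8]
gripper_width: 0.0333
finger_force: 20.0
t 8.8667 shift mm [-0.9 -6.5  9.1] spin -0.003 z axis [-0.002 -0.    -1.   ] q7 [-0.24  0.13  0.56  1.72 -0.07  1.32  2.03] [-1.1  0.5 -0.8] 0.03332292430213196 19.974675374105573
```

View pics/scene3.png

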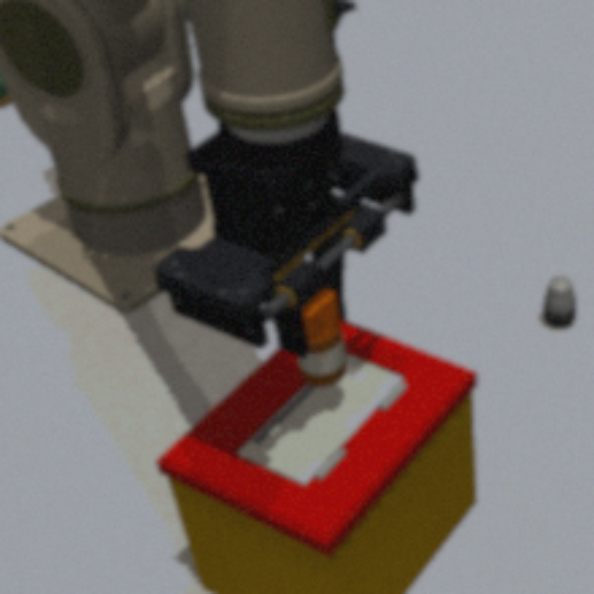

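The jar hangs upright over the flap, its foot at about (322,378) in this crop, slightly left of the flap's centreline towards the free edge. I'll compare the foot with the flap in the same camera.

```bash
python3 - <<'E'
from h import *
c=dict(np.load("scene2.npz"))
print(onz(c,(60+322/2.7,80+378/2.7),.196))
E
python3 -m handwheel '[[-1,-7,5,0,-1],[0,0,15,0,-1],[0,0,0,0,-1],[0,0,0,0,-1]]'; python3 d.py 0.503 -0.193 0.272
```

```text
[ 0.51102135 -0.19235875  0.196     ]
time_s: 9.3
tool_pos: [0.5025, -0.192, 0.2795]
tcp_rot: [-0.064, 0.998, 0.0, -0.001]
ft_force: [-0.6, 0.2, -0.1]
gripper_width: 0.0335
finger_force: 20.0
t 9.3 shift mm [-0.4 -1.1  7.5] spin 0.001 z axis [-0.002  0.001 -1.   ] q7 [-0.22  0.15  0.56  1.74 -0.08  1.28  2.06] [-0.6  0.2 -0.1] 0.033510348542175675 19.974552222993225
```

```bash
python3 -m handwheel '[[0,0,10,0,-1],[0,0,10,0,-1],[0,0,10,0,-1],[0,0,10,0,-1],[0,0,10,0,-1],[0,0,0,0,-1]]' 35; python3 d.py 0.503 -0.193 0.184;  python3 - <<'E'
from plant import cams
import cv2
c=cams.read_camera("scene");x,y=60,80
cv2.imwrite("pics/s4.png",cv2.resize(c["pixels"][y:y+220,x:x+220,::-1],None,fx=2.7,fy=2.7))
E
```

```text
time_s: 9.8
tool_pos: [0.5016, -0.1922, 0.2275]
tcp_rot: [-0.064, 0.998, 0.0, -0.002]
ft_force: [-1.5, 0.3, 0.6]
gripper_width: 0.0332
finger_force: 35.0
t 9.8 shift mm [-1.5 -1.  43.5] spin -0.0 z axis [-0.004  0.001 -1.   ] q7 [-0.21  0.2   0.56  1.8  -0.11  1.17  2.08] [-1.5  0.3  0.6] 0.03318500443403258 34.96872344534495
```

View pics/s4.png

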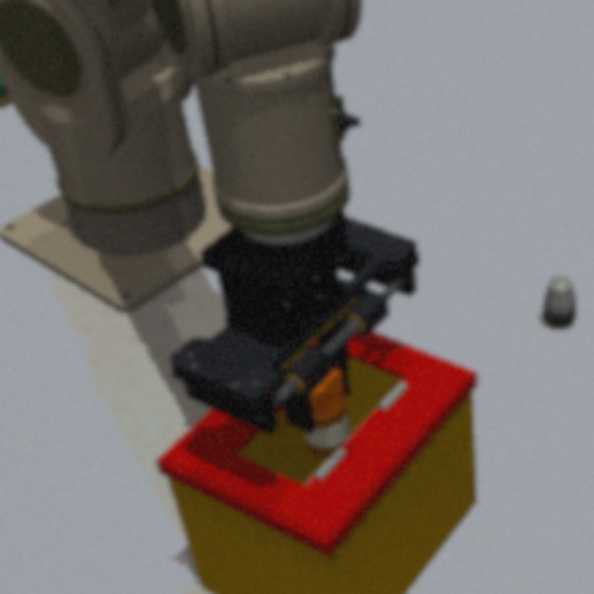

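The flap has swung open, the jar is going through at (325,415), and the forces are low. I'll go deeper, then release.

```bash
python3 -m handwheel '[[-1,-1,10,0,-1],[0,0,10,0,-1],[0,0,10,0,-1],[0,0,10,0,-1],[0,0,2,0,-1],[0,0,0,0,-1],[0,0,0,0,-1]]'; python3 -m handwheel '[[0,0,0,0,0.2],[0,0,0,0,0.2],[0,0,0,0,0.2],[0,0,0,0,0.2],[0,0,0,0,0.2],[0,0,0,0,0.2],[0,0,0,0,0.2],[0,0,0,0,0.2]]'; python3 d.py 0.503 -0.193 0.3;  python3 - <<'E'
from plant import cams
import cv2
c=cams.read_camera("scene");x,y=60,80
cv2.imwrite("pics/s5.png",cv2.resize(c["pixels"][y:y+220,x:x+220,::-1],None,fx=2.7,fy=2.7))
E
```

```text
time_s: 10.43
tool_pos: [0.5038, -0.1935, 0.1881]
tcp_rot: [-0.064, 0.998, 0.0, -0.0]
ft_force: [-0.5, -0.5, -0.0]
gripper_width: 0.0335
finger_force: 35.0
time_s: 11.1
tool_pos: [0.5039, -0.1935, 0.1883]
tcp_rot: [-0.064, 0.998, 0.0, 0.0]
ft_force: [-0.8, 0.0, 0.5]
gripper_width: 0.0522
finger_force: 0.4
t 11.1 shift mm [   0.8    0.6 -111.7] spin -0.0 z axis [ 0.  0. -1.] q7 [-0.2   0.25  0.55  1.84 -0.14  1.09  2.1 ] [-0.8  0.   0.5] 0.05223161518854479 0.3893528875778429
```

View pics/s5.png

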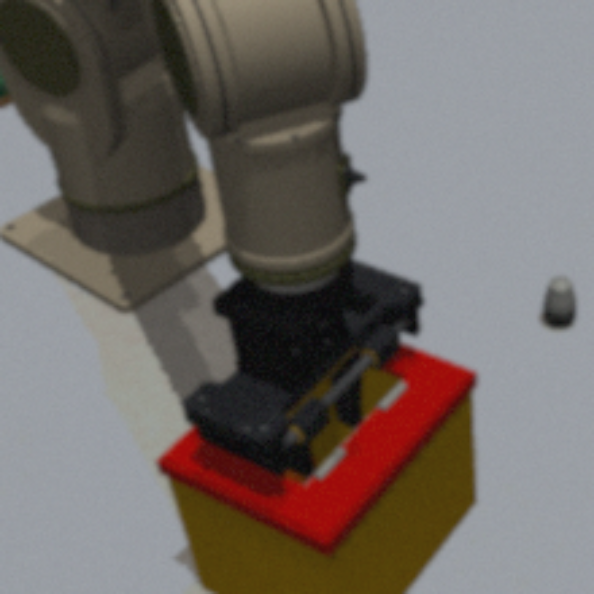

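The jar no longer shows between the fingers at (345,405), so it has dropped in. I'll withdraw upwards and let the flap close.

```bash
python3 -m handwheel '[[0,0,-10,0,0.2],[0,0,-15,0,0.2],[0,0,-20,0,0.2],[0,0,-20,0,0.2],[0,0,-25,0,0.2],[0,0,-25,0,0.2],[0,0,-25,0,0.2],[0,0,-20,0,0.2]]'; python3 -m handwheel '[[20,0,0,0,0.2],[25,0,0,0,0.2],[25,0,0,0,0.2],[0,0,0,0,0.2],[0,0,0,0,0.2],[0,0,0,0,0.2],[0,0,0,0,0.2],[0,0,0,0,0.2],[0,0,0,0,0.2],[0,0,0,0,0.2]]'; python3 -m handwheel '[[0,0,0,0,0.2],[0,0,0,0,0.2],[0,0,0,0,0.2],[0,0,0,0,0.2],[0,0,0,0,0.2],[0,0,0,0,0.2],[0,0,0,0,0.2],[0,0,0,0,0.2]]'
python3 - <<'E'
from plant import cams
import cv2
c=cams.read_camera("scene")
cv2.imwrite("pics/s6.png",cv2.resize(c["pixels"][80:330,60:390,::-1],None,fx=2.3,fy=2.3))
E
```

```text
time_s: 11.82
tool_pos: [0.5039, -0.1937, 0.351]
tcp_rot: [-0.063, 0.998, -0.0, 0.001]
ft_force: [1.2, 0.2, 0.1]
gripper_width: 0.0518
finger_force: 0.0
time_s: 12.65
tool_pos: [0.4347, -0.2022, 0.348]
tcp_rot: [-0.064, 0.998, -0.0, -0.0]
ft_force: [0.8, -0.4, -0.5]
gripper_width: 0.0523
finger_force: 0.0
time_s: 13.32
tool_pos: [0.4344, -0.2024, 0.3482]
tcp_rot: [-0.064, 0.998, 0.0, 0.0]
ft_force: [0.1, 0.1, 0.8]
gripper_width: 0.0522
finger_force: 0.0
```

View pics/s6.png

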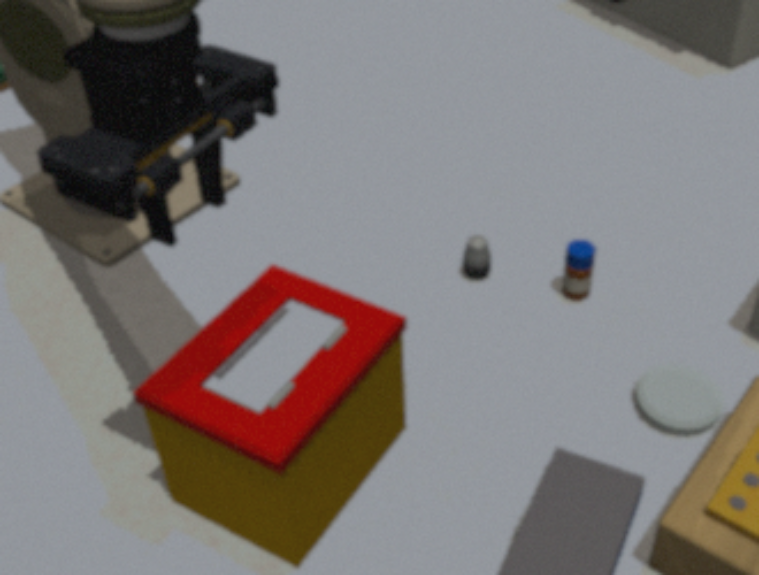

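The flap at (275,355) is shut and flush, the gripper is empty and clear, and the blue jar is standing at (578,270).

```bash
python3 -c "from plant import bot;print(bot.sign_off())"
```

```text
the job is handed in; nothing more can be done
None
```

I pushed the orange-capped jar through the flap and let it go inside the bin; the last picture shows the flap shut, the gripper empty and clear, and the blue-capped jar standing. I handed the job in at about 13 s; the hand-in returned no verdict.

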